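# Close the ice chest at the crepe stall

### The job

Shut the two-leaf ice chest on the stall counter. Gently fold down the leaf with the stepped (rebated) edge first and the leaf with the overhanging lip last, so that the lip laps over the step and both leaves lie fully down. Do not shift or knock over the sauce bottle and the bowl that stand to either side of it.

Things in the scene. Friction and masses are not known exactly. Their poses are not given: they have to be found in the camera images.
- ice_chest: Open-topped metal ice chest, 200 mm along its x, 260 along y, rim 120 high, fixed on a dark riser 20 to 75 mm high. Origin: centre of its underside, on the riser. Two flat-faced leaves, 24 mm thick, 200 along x, hinged at the rim's outer ends: hinge lines along x at z = 120 mm (leaf's underside), y = +130 (flanged leaf) and -130 (rebated). Shut they lie flat, tops at z = 144, and meet at y = 0.
- rebated_leaf (a joint): Leaf hinged at chest y = -130 mm. rad: 0 shut flat, 1.57 upright, stop 1.9. Full thickness to 116 mm from the hinge, then a tongue (lower 11 mm) to 140 mm. 0.35 to 0.65 kg. Friction hinge (0.5 N m): stays at any angle, so push it all the way, 1 to 9 N near the edge. If the other leaf is shut first, this one strikes its lip and stays about 0.2 rad open.
- flanged_leaf (a joint): Leaf hinged at chest y = +130 mm. rad: 0 shut flat, 1.57 upright, stop 1.9. Full thickness to 118 mm from the hinge, then an overhanging lip (upper 11 mm) to 142 mm. Same weight range and stiff friction hinge as the other leaf.
- sauce_bottle: Bystander: amber bottle with a red cap, 64 mm across, 170 mm tall, loose, standing on the counter to one side of the chest (left or right). Origin: centre of its underside.
- bowl: Bystander: metal bowl, 120 mm across the rim, 55 mm high, loose, standing on the counter to one side of the chest (left or right). Origin: centre of its underside.

How it is judged:
By the outcome, as a careful person would: the job done as asked, in the order asked, and still so for the second after the job is handed in, with the robot touching nothing.
It also fails if it takes over 42 s, if anything falls off the work surface, if the arm or the gripper's body presses on something with over 40 N, if the wrist force passes 120 N, or if a joint passes its speed limit or range.

### The arm

A 6-joint arm with a two-finger parallel gripper is mounted at the origin on the work surface. World frame = base frame: x ahead of the robot, y to its left, z up, the work surface at z = 0. Lengths are in m, angles in degrees, forces in N, time in s.
With the tool pointing down it reaches from about 0.4 to 0.825 m from the base axis. Payload 7 kg.
Tool frame: the origin (TCP) lies midway between the tips of the shut fingers; the grasp point (between the pads) lies 19 mm behind it (grip_depth is the distance from the TCP to the grasp point, in m); z points along the fingers, y is the direction in which the jaws open and shut (so a half turn about z gives the same grasp; the last joint's range is limited). The gripper opens to 88 mm and grips with 3 to 60 N. Pads are 19 mm wide; open, the fingers measure 130 mm over their backs; the gripper's body (78 mm by 193 mm) begins 47 mm behind the grasp point.
Start: joints at [87.153, 20.546, 0.682, 0, -70.136, -16.507], TCP at [0.224, 0.637, 0.227] pointing down, gripper open.
Joint ranges: [-176.03, 176.03], [-82.01, 121.73], [-58.28, 71.71], [-173.87, 95.51], [-174.79, -0.11], [-173.66, 173.66]. Speed limits (degrees/s): [136.94, 136.94, 172.46, 180, 180, 180].

### API

Orientations are given as [roll, pitch, yaw] about the fixed x, y, z axes, in that order (R = Rz(yaw) Ry(pitch) Rx(roll)).
In Python, from plant import * gives the robot as it stands.
- The arm moves only by the shell command python3 -m inch 'ROWS'. ROWS is JSON, a list of rows, each an object of numbers: "ax", "ay", "az": the turn, a rotation vector about the tool's x, y, z in degrees; "dx", "dy", "dz": the shift along the tool's x, y, z in mm; "fingers": the finger opening in mm, from 0 to 87.6. In form: [{"ax": .., "ay": .., "az": .., "dx": .., "dy": .., "dz": .., "fingers": ..}, ...]. A call has 1 to 8 rows; each row is the pose to reach, as a shift and turn from the pose commanded when the call began, along the tool's axes at that moment; what a row does not reach only later rows make up. A row lasts 1/8 s, in which the tool goes at most 62.5 mm and 10.7 degrees, less where a joint would pass 70% of its speed; a pose out of reach is approached as far as the arm can. A call with a gripper value outside its range is refused whole. The fingers move at their own pace and stop on an object; the grip force is fixed at half the most. Time passes only in rows, so rows that repeat a pose let the fingers close. It gives the time, the measured TCP pose, the force and the opening at its end, in the units of the state.
- get_obs(): the state, without advancing time (a new reading comes with each control period).
- snapshot(name): name is "side" or "top"; returns a dict with "image" (400x640x3 uint8, red, green, blue), "fx", "fy", "cx", "cy" (pixels), "rvec" (rotation vector, rad) and "tvec" (3), from world to camera coordinates, as OpenCV has them. Camera axes: x right, y down, z forward; pixel columns grow to the right and rows downward; lengths in m; the calibration is good to about 2 mm. A picture is of the moment at which its call begins. There is no depth.
- close_job(): hands the job in, once; it reports no verdict.
Trained networks look in the newest picture that a camera, given by its name, has taken for a name from the list of things; names that differ only in an ending like _2 or _b are one class to them, and where a whole thing is asked for, a point or a joint stands for the part that bears it (a point fixed in the world has none). Each returns a list of dicts, best first, with "score" (0 to 1); they miss things now and then, are a little off and sometimes report something else, mostly with a low value. They report only what shows in the picture. A call takes as long as a camera call.
- search_frame(target, camera): "bbox" ([centre column, centre row, width, height] in pixels, round what is visible of it).
- trace(target, camera): "mask" (400x640 bool, what is visible of it) and "bbox" ([centre column, centre row, width, height] in pixels, round what is visible of it).
- landmark_of(target, camera): "position" ([column, row] in pixels: a listed point, or the origin of a listed thing).
The state is a dict: "clock": time; "joint_pos": joint angles; "qvel": joint speeds; "tau": joint torques, N m; "tool_pos": TCP position; "orientation": TCP orientation; "force": force on the tool from outside, world axes, zero at the start; "moment": the same for the moment, N m; "opening": finger opening in m.
Only numpy, scipy, OpenCV 4.12 (cv2) and the standard library are available. Lean on these libraries where they do the work, as an engineer would, in place of code of your own. Each camera call takes 0.05 s, during which the arm holds its last target.

## Working session

There is one attempt and no reset: what is moved stays moved. The work goes in short steps, Python scripts to look and compute and a shell command to move; the robot and the scene stay as the last step left them, time stands still between calls to the robot, and variables do not carry over. Pictures are saved under pics/ and viewed, and the job is handed in when it is done.

```bash
mkdir -p pics; ls
python3 - <<'E'
from plant import *
import cv2
o=get_obs(); print(o)
for n in ("side","top"):
    s=snapshot(n); cv2.imwrite(f"pics/{n}0.png",s["image"][:,:,::-1]); print(n,s["fx"],s["fy"],s["cx"],s["cy"],s["rvec"],s["tvec"])
    for t in ("ice_chest","rebated_leaf","flanged_leaf","sauce_bottle","bowl"):
        print(t,[(round(d["score"],2),[round(float(v)) for v in d["bbox"]]) for d in search_frame(t,n)][:2],[(round(d["score"],2),[round(float(v),1) for v in d["position"]]) for d in landmark_of(t,n)][:2])
E
```

```text
pics
{'clock': 0.0, 'joint_pos': array([ 8.71529096e+01,  2.05913365e+01,  6.31670611e-01, -2.11574983e-02,
       -7.01347213e+01, -1.65068625e+01]), 'qvel': array([ 0.03946775,  0.01431063, -0.01848832,  0.02347615,  0.15904184,
        0.04232466]), 'tau': array([-4.89119520e-04, -5.82713056e+01,  2.93052810e+01,  6.99779972e+00,
        6.86680040e-03, -1.43165621e-04]), 'tool_pos': array([0.22355357, 0.63637031, 0.22560456]), 'orientation': array([ 1.79903851e+02, -7.75158450e-03, -1.93611524e+01]), 'force': array([-0.27556098, -0.00068994, -0.33588617]), 'moment': array([0.02553152, 0.03296875, 0.0138005 ]), 'opening': 0.08766463271934043}
side 465.90541919882503 465.90541919882503 308.2488132446855 209.89492019135977 [ 1.01512157  2.43589433 -1.03428   ] [ 0.3888561  -0.20162005  1.76197584]
ice_chest [(0.81, [301, 202, 105, 121])] [(0.62, [295.7, 222.9])]Traceback (most recent call last):
  File "<stdin>", line 7, in <module>
ValueError: it knows: bowl, ice_chest, sauce_bottle
```

Run:
```python
from plant import *
import cv2,numpy as np
for n in ("side","top"):
    s=snapshot(n); cv2.imwrite(f"pics/{n}1.png",s["image"][:,:,::-1]); print(n,s["fx"],s["fy"],s["cx"],s["cy"],s["rvec"],s["tvec"])
    np.savez(f"pics/{n}.npz",**s)
    for t in ("ice_chest","sauce_bottle","bowl","rebated_leaf"):
        for f in (search_frame,landmark_of):
            try: print(t,[(round(d["score"],2),[round(float(v),1) for v in d.get("bbox",d.get("position"))]) for d in f(t,n)][:2])
            except ValueError as e: print(t,f.__name__,e)
```

```text
side 465.90541919882503 465.90541919882503 308.2488132446855 209.89492019135977 [ 1.01512157  2.43589433 -1.03428   ] [ 0.3888561  -0.20162005  1.76197584]
ice_chest [(0.65, [302.8, 204.5, 103.5, 119.8])]
ice_chest [(0.59, [296.2, 223.7])]
sauce_bottle [(0.98, [395.2, 309.8, 29.4, 51.2])]
sauce_bottle [(0.67, [389.0, 327.5])]
bowl [(0.71, [205.2, 173.1, 39.5, 24.6]), (0.3, [317.1, 207.5, 76.6, 61.6])]
bowl [(0.94, [206.4, 185.4])]
rebated_leaf [(0.98, [286.4, 157.7, 76.3, 32.7])]
rebated_leaf call it knows: bowl, ice_chest, sauce_bottle
top 370.9643399915698 370.9643399915698 316.7171429151713 201.6377918960157 [ 2.16412047 -2.20105618  0.05336423] [0.03361268 0.59268448 1.16153628]
ice_chest [(0.62, [335.1, 204.9, 127.4, 117.5])]
ice_chest [(0.67, [336.4, 207.5])]
sauce_bottle [(0.87, [197.4, 190.9, 36.9, 23.1])]
sauce_bottle [(0.81, [202.5, 191.8]), (0.43, [454.0, 190.1])]
bowl [(0.96, [461.6, 187.7, 39.5, 34.7])]
bowl [(0.61, [455.3, 186.9])]
rebated_leaf [(0.69, [371.0, 219.1, 53.3, 80.3])]
rebated_leaf call it knows: bowl, ice_chest, sauce_bottle
```

```bash
ls -la pics
```

```text
total 2328
drwxr-xr-x 2 agent agent   4096 Dec  6 17:40 .
drwxr-xr-x 3 agent agent   4096 Dec  6 17:40 ..
-rw-r--r-- 1 agent agent 769768 Dec  6 17:40 side.npz
-rw-r--r-- 1 agent agent 281497 Dec  6 17:40 side0.png
-rw-r--r-- 1 agent agent 281513 Dec  6 17:40 side1.png
-rw-r--r-- 1 agent agent 769768 Dec  6 17:40 top.npz
-rw-r--r-- 1 agent agent 269782 Dec  6 17:40 top1.png
```

View pics/side1.png

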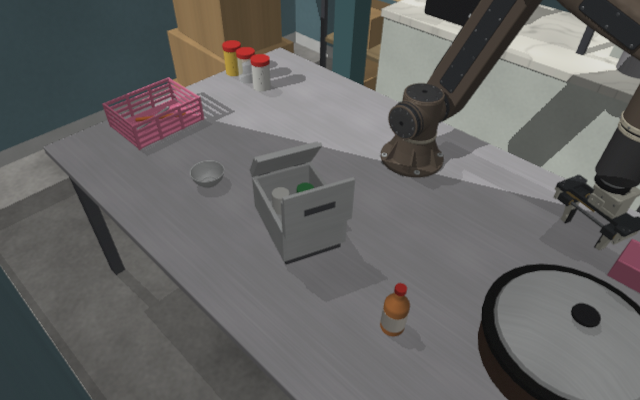

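View pics/top1.png

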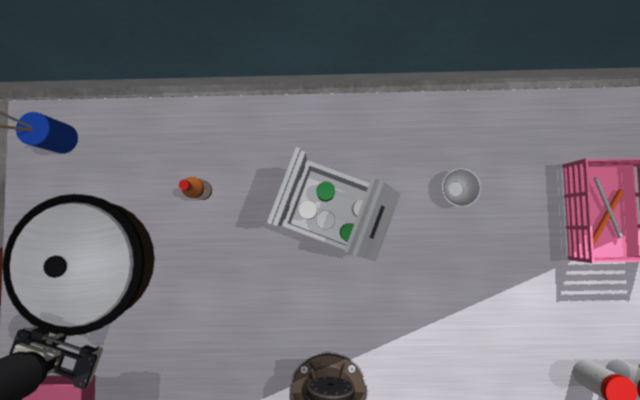

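Run:
```python
import cv2
a=cv2.imread("pics/side1.png")[130:270,235:365];b=cv2.imread("pics/top1.png")[135:270,255:410]
cv2.imwrite("pics/za.png",cv2.resize(a,None,fx=4.2,fy=4.2,interpolation=cv2.INTER_CUBIC))
cv2.imwrite("pics/zb.png",cv2.resize(b,None,fx=4.2,fy=4.2,interpolation=cv2.INTER_CUBIC))
```

```text
(no output)
```

View pics/za.png

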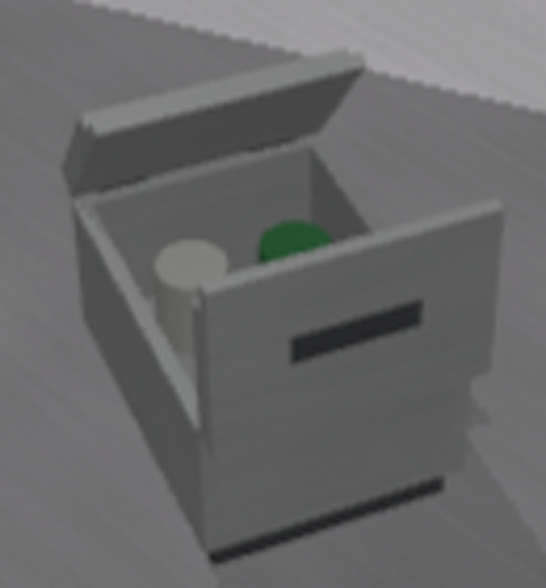

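View pics/zb.png

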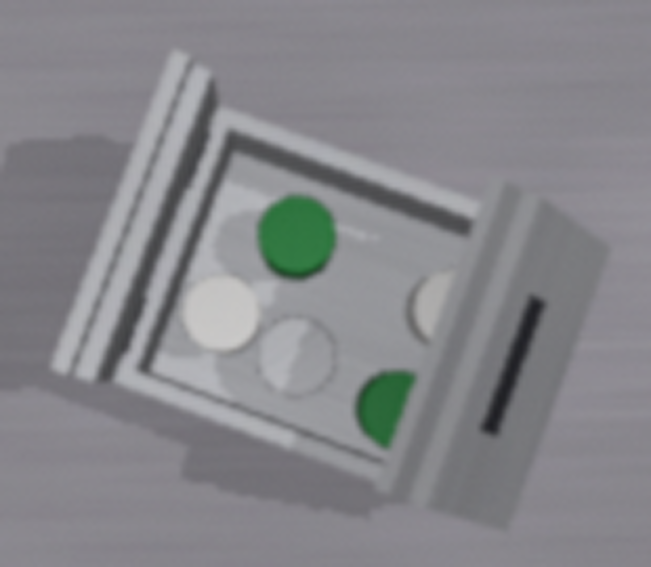

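Run:
```python
from plant import *
import cv2,numpy as np
for n in ("side","top"):
    snapshot(n)
    for t in ("rebated_leaf","flanged_leaf"):
        r=trace(t,n)
        for i,d in enumerate(r[:2]):
            print(n,t,d["score"],d["bbox"])
            np.save(f"pics/m_{n}_{t}_{i}.npy",d["mask"])
```

```text
side rebated_leaf 0.74 [287.1, 156.4, 75.3, 38.0]
side flanged_leaf 0.85 [316.4, 206.6, 77.7, 62.0]
top rebated_leaf 0.78 [371.5, 219.5, 50.3, 81.7]
top flanged_leaf 0.69 [288.6, 186.7, 40.8, 79.0]
```

```bash
cat > fit.py <<'E'
import cv2,numpy as np
from scipy.optimize import least_squares
C={n:dict(np.load(f"pics/{n}.npz")) for n in("side","top")}
def proj(P,n):
    c=C[n];K=np.array([[c["fx"],0,c["cx"]],[0,c["fy"],c["cy"]],[0,0,1]],float)
    return cv2.projectPoints(np.array(P,float).reshape(-1,3),c["rvec"],c["tvec"],K,None)[0].reshape(-1,2)
def W(p,P):
    x,y,yaw,h=p[:4];P=np.atleast_2d(P);c,s=np.cos(yaw),np.sin(yaw)
    return np.c_[x+c*P[:,0]-s*P[:,1],y+s*P[:,0]+c*P[:,1],h+P[:,2]]
def leaf(side,th,x,d,t): # side +1 flanged, -1 rebated; d along from hinge, t thickness up
    return [x, side*(.13-(d*np.cos(th)-t*np.sin(th))), .12+d*np.sin(th)+t*np.cos(th)]
E
cat > run.py <<'E'
from fit import *
S=lambda u,v:(235+u/4.2,130+v/4.2);T=lambda u,v:(255+u/4.2,135+v/4.2)
def model(p):
    f,r=p[4],p[5]
    return [("side",leaf(1,f,-.1,.142,.024),S(500,203)),("side",leaf(1,f,.1,.142,.024),S(207,293)),
    ("side",[.1,.13,0],S(210,550)),("side",[-.1,.13,0],S(463,468)),
    ("top",leaf(1,f,.1,.142,.024),T(180,50)),("top",leaf(1,f,-.1,.142,.024),T(52,368)),
    ("top",leaf(-1,r,.1,0,.024),T(608,248)),("top",leaf(-1,r,-.1,0,.024),T(508,528)),
    ("top",leaf(-1,r,.1,.14,0),T(495,180)),("top",leaf(-1,r,-.1,.14,0),T(385,490)),
    ("side",leaf(-1,r,-.1,.14,.011),S(362,60)),("side",leaf(-1,r,.1,.14,0),S(88,133))]
def res(p):
    return np.concatenate([proj(W(p,m[1]),m[0])[0]-m[2] for m in model(p)])
s=least_squares(res,[.6,0,-.38,.04,1.57,1.2],loss="soft_l1")
p=s.x;print(p[:4],np.degrees(p[[2,4,5]]));print(res(p).reshape(-1,2).round(1))
np.save("p.npy",p)
for n in("side","top"):
    im=C[n]["image"][:,:,::-1];z=5
    x0,y0=(235,130) if n=="side" else (255,135)
    im=cv2.resize(im[y0:y0+138,x0:x0+155],None,fx=z,fy=z)
    def line(A,B):
        q=((proj(W(p,[A,B]),n)-[x0,y0]+.5)*z).astype(int);cv2.line(im,q[0].tolist(),q[1].tolist(),(0,0,255),1)
    for sd,th in((1,p[4]),(-1,p[5])):
        prof=[(0,0),(.118,0),(.118,.013),(.142,.013),(.142,.024),(0,.024)] if sd>0 else [(0,0),(.14,0),(.14,.011),(.116,.011),(.116,.024),(0,.024)]
        for i in range(6):
            a,b=prof[i],prof[(i+1)%6]
            for x in(-.1,.1): line(leaf(sd,th,x,*a),leaf(sd,th,x,*b))
            line(leaf(sd,th,-.1,*a),leaf(sd,th,.1,*a))
    q=[(.1,.13),(-.1,.13),(-.1,-.13),(.1,-.13)]
    for i in range(4):
        for zz in(0,.12): line([*q[i],zz],[*q[(i+1)%4],zz])
        line([*q[i],0],[*q[i],.12])
    cv2.imwrite(f"pics/ov_{n}.png",im[:600,:800])
# bystanders
import itertools
def tri(a,b):
    Ps=[]
    for n,uv in(("side",a),("top",b)):
        c=C[n];K=np.array([[c["fx"],0,c["cx"]],[0,c["fy"],c["cy"]],[0,0,1]],float)
        R=cv2.Rodrigues(c["rvec"])[0];Ps.append(K@np.c_[R,c["tvec"].reshape(3)])
    X=cv2.triangulatePoints(Ps[0],Ps[1],np.array(a,float),np.array(b,float)).ravel();return X[:3]/X[3]
print("bottle",tri((389,327.5),(202.5,191.8)),"bowl",tri((206.4,185.4),(455.3,186.9)))
E
python3 run.py
```

```text
[ 0.56361631 -0.03620544 -0.37372927  0.02306423] [-21.41310958  88.52942758  56.89486639]
[[ 0.2  0.7]
 [-0.9 -0. ]
 [-1.3  0.7]
 [-0.4 -0.2]
 [-1.   0.8]
 [ 0.7  0.6]
 [ 0.3 -0. ]
 [-0.2  0.6]
 [-0.2 -0.5]
 [-1.2  0.1]
 [-1.4 -2.9]
 [ 1.  -0.1]]
bottle [ 0.63879468  0.39354642 -0.01222933] bowl [ 0.63572282 -0.42972765 -0.01724546]
```

View pics/ov_side.png

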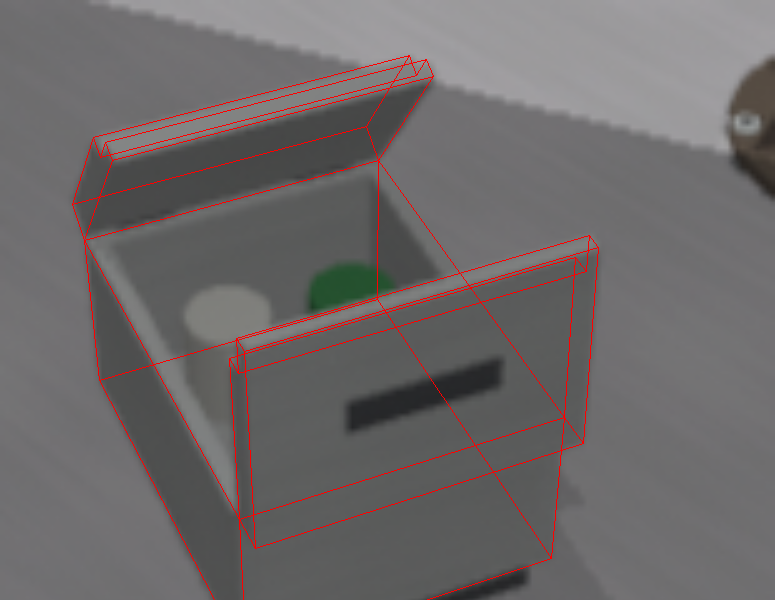

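View pics/ov_top.png

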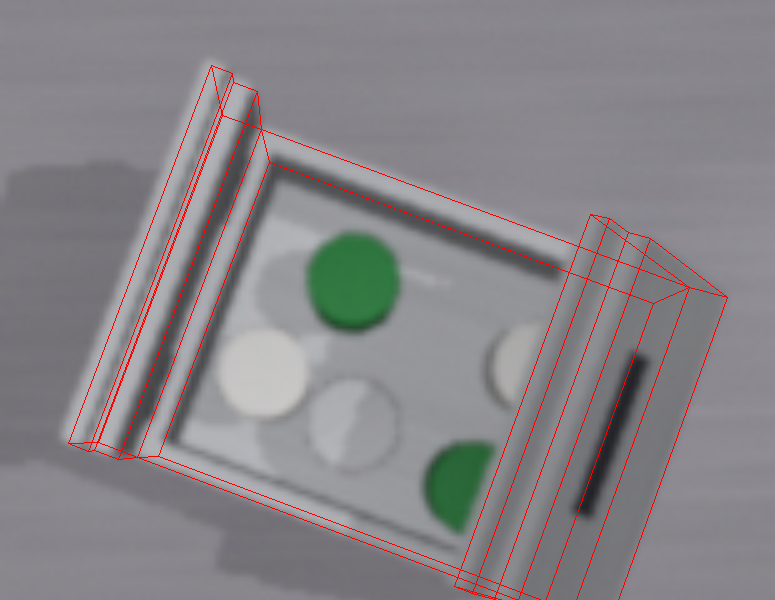

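```bash
python3 -m inch '[{"dz":-60,"fingers":0},{"dz":-120,"fingers":0},{"dz":-180,"fingers":0},{"dz":-220,"fingers":0},{"dz":-220,"dx":50,"dy":30,"az":10,"fingers":0},{"dz":-220,"dx":100,"dy":60,"az":20,"fingers":0},{"dz":-220,"dx":150,"dy":90,"az":30,"fingers":0},{"dz":-220,"dx":200,"dy":120,"az":40,"fingers":0}]'
cat > st.py <<'E'
from plant import *
import numpy as np,sys
p=np.load("p.npy");o=get_obs();t=o["tool_pos"];c,s=np.cos(p[2]),np.sin(p[2])
d=t[:2]-p[:2]
print("t",round(o["clock"],2),"chest mm",(1000*np.array([c*d[0]+s*d[1],-s*d[0]+c*d[1],t[2]-p[3]])).round(1),"world",t.round(3),"rpy",o["orientation"].round(1),"F",o["force"].round(1),"open",o["opening"])
r=np.radians(o["orientation"][2])
if len(sys.argv)>1:
    g=np.array(list(map(float,sys.argv[1:4])))/1000
    w=np.array([p[0]+c*g[0]-s*g[1],p[1]+s*g[0]+c*g[1],p[3]+g[2]])-t
    print("go dx,dy,dz",(1000*np.array([np.cos(r)*w[0]+np.sin(r)*w[1],np.sin(r)*w[0]-np.cos(r)*w[1],-w[2]])).round(1),"az",np.degrees(r)-(np.degrees(p[2])-90))
E
python3 st.py 0 -150 400
```

```text
t 1.3 chest mm [-562.2  502.5  203.5] world [0.224 0.637 0.227] rpy [-180.     0.   -19.4] F [ 0.4 -0.2 -0.2] open 0.08766827421169567
go dx,dy,dz [ 538.4  672.3 -196.5] az 92.05896054449575$[0]: bad value
```

```bash
python3 -m inch '[{"ax":0,"ay":0,"az":0,"dx":0,"dy":0,"dz":-60,"fingers":0},{"ax":0,"ay":0,"az":0,"dx":0,"dy":0,"dz":-120,"fingers":0},{"ax":0,"ay":0,"az":0,"dx":0,"dy":0,"dz":-180,"fingers":0},{"ax":0,"ay":0,"az":0,"dx":0,"dy":0,"dz":-220,"fingers":0},{"ax":0,"ay":0,"az":10,"dx":50,"dy":30,"dz":-220,"fingers":0},{"ax":0,"ay":0,"az":20,"dx":100,"dy":60,"dz":-220,"fingers":0},{"ax":0,"ay":0,"az":30,"dx":150,"dy":90,"dz":-220,"fingers":0},{"ax":0,"ay":0,"az":40,"dx":200,"dy":120,"dz":-220,"fingers":0}]'; python3 st.py 0 -150 400
```

```text
clock: 2.3
tool_pos: [0.3735, 0.4557, 0.4468]
orientation: [-180.0, 0.0, -59.7]
force: [1.4, 0.1, -0.0]
opening: 0.0129
t 2.3 chest mm [-356.6  388.5  423.8] world [0.373 0.456 0.447] rpy [-180.     0.   -59.7] F [ 1.4  0.1 -0. ] open 0.0129160772497544
go dx,dy,dz [613.4 202.2  23.8] az 51.75278578645592
```

```bash
python3 -m inch '[{"ax":0,"ay":0,"az":7,"dx":56,"dy":18,"dz":0,"fingers":0},{"ax":0,"ay":0,"az":14,"dx":112,"dy":36,"dz":0,"fingers":0},{"ax":0,"ay":0,"az":21,"dx":168,"dy":55,"dz":0,"fingers":0},{"ax":0,"ay":0,"az":28,"dx":224,"dy":74,"dz":0,"fingers":0},{"ax":0,"ay":0,"az":35,"dx":280,"dy":92,"dz":0,"fingers":0},{"ax":0,"ay":0,"az":42,"dx":336,"dy":111,"dz":0,"fingers":0},{"ax":0,"ay":0,"az":49,"dx":392,"dy":129,"dz":0,"fingers":0},{"ax":0,"ay":0,"az":51.5,"dx":448,"dy":148,"dz":0,"fingers":0}]'; python3 st.py 0 -125 300
```

```text
clock: 3.3
tool_pos: [0.4735, -0.0054, 0.447]
orientation: [-180.0, 0.0, -111.0]
force: [1.1, 0.7, -0.7]
opening: 0.0006
t 3.3 chest mm [-95.1  -4.2 423.9] world [ 0.474 -0.005  0.447] rpy [-180.    0. -111.] F [ 1.1  0.7 -0.7] open 0.0006135895874557893
go dx,dy,dz [121.5 -94.2 123.9] az 0.43645765818881443
```

```bash
python3 -m inch '[{"ax":0,"ay":0,"az":0.4,"dx":40,"dy":-32,"dz":0,"fingers":0},{"ax":0,"ay":0,"az":0.4,"dx":80,"dy":-64,"dz":0,"fingers":0},{"ax":0,"ay":0,"az":0.4,"dx":106,"dy":-94,"dz":30,"fingers":0},{"ax":0,"ay":0,"az":0.4,"dx":106,"dy":-94,"dz":80,"fingers":0},{"ax":0,"ay":0,"az":0.4,"dx":106,"dy":-94,"dz":130,"fingers":0},{"ax":0,"ay":0,"az":0.4,"dx":106,"dy":-94,"dz":175,"fingers":0},{"ax":0,"ay":0,"az":0.4,"dx":106,"dy":-94,"dz":189,"fingers":0},{"ax":0,"ay":0,"az":0.4,"dx":106,"dy":-94,"dz":189,"fingers":0}]'; python3 st.py 0 -103 221
python3 - <<'E'
from plant import *
import cv2
im=snapshot("side")["image"][100:290,200:400,::-1]; cv2.imwrite("pics/s2.png",cv2.resize(im,None,fx=3,fy=3))
im=snapshot("top")["image"][120:290,240:430,::-1]; cv2.imwrite("pics/t2.png",cv2.resize(im,None,fx=3,fy=3))
E
```

```text
clock: 4.3
tool_pos: [0.524, -0.1362, 0.258]
orientation: [180.0, -0.0, -111.2]
force: [0.0, -0.9, 0.5]
opening: 0.0005
t 4.3 chest mm [  -0.4 -107.6  234.9] world [ 0.524 -0.136  0.258] rpy [ 180.    -0.  -111.2] F [ 0.  -0.9  0.5] open 0.0005145779758735253
go dx,dy,dz [-4.6 -0.4 13.9] az 0.17109159079394942
```

View pics/s2.png

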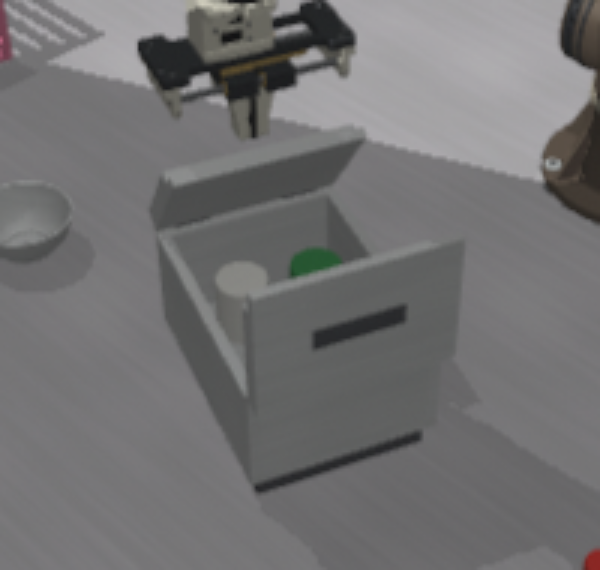

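```bash
python3 -m inch '[{"ax":0,"ay":0,"az":0,"dx":0,"dy":0,"dz":9,"fingers":0},{"ax":0,"ay":0,"az":0,"dx":-2,"dy":0,"dz":18,"fingers":0},{"ax":0,"ay":0,"az":0,"dx":-9,"dy":0,"dz":20,"fingers":0},{"ax":0,"ay":0,"az":0,"dx":-15,"dy":0,"dz":23,"fingers":0},{"ax":0,"ay":0,"az":0,"dx":-22,"dy":0,"dz":27,"fingers":0},{"ax":0,"ay":0,"az":0,"dx":-30,"dy":0,"dz":32,"fingers":0},{"ax":0,"ay":0,"az":0,"dx":-36,"dy":0,"dz":38,"fingers":0},{"ax":0,"ay":0,"az":0,"dx":-43,"dy":0,"dz":44,"fingers":0}]'; python3 st.py 0 -54 177
```

```text
clock: 5.4
tool_pos: [0.5397, -0.0954, 0.2133]
orientation: [-180.0, 0.0, -111.2]
force: [-0.3, -1.8, 0.2]
opening: -0.0
t 5.4 chest mm [ -0.7 -63.8 190.2] world [ 0.54  -0.095  0.213] rpy [-180.     0.  -111.2] F [-0.3 -1.8  0.2] open -2.3526928122831307e-05
go dx,dy,dz [-9.8 -0.7 13.2] az 0.1688915446831487
```

```bash
python3 -m inch '[{"ax":0,"ay":0,"az":0,"dx":-5,"dy":0,"dz":7,"fingers":0},{"ax":0,"ay":0,"az":0,"dx":-10,"dy":0,"dz":14,"fingers":0},{"ax":0,"ay":0,"az":0,"dx":-14,"dy":0,"dz":21,"fingers":0},{"ax":0,"ay":0,"az":0,"dx":-18,"dy":0,"dz":29,"fingers":0},{"ax":0,"ay":0,"az":0,"dx":-21,"dy":0,"dz":35,"fingers":0},{"ax":0,"ay":0,"az":0,"dx":-23,"dy":0,"dz":40,"fingers":0}]'; python3 st.py 0 -40 144
python3 - <<'E'
from plant import *
import cv2
im=snapshot("side")["image"][100:290,200:400,::-1]; cv2.imwrite("pics/s3.png",cv2.resize(im,None,fx=3,fy=3))
E
```

```text
clock: 6.15
tool_pos: [0.5476, -0.0747, 0.1734]
orientation: [180.0, -0.0, -111.2]
force: [-11.5, -3.7, 35.7]
opening: 0.0001
t 6.15 chest mm [ -0.8 -41.7 150.3] world [ 0.548 -0.075  0.173] rpy [ 180.    -0.  -111.2] F [-11.5  -3.7  35.7] open 0.0001461774937599625
go dx,dy,dz [-1.7 -0.8  6.3] az 0.16964746217956872
```

View pics/s3.png

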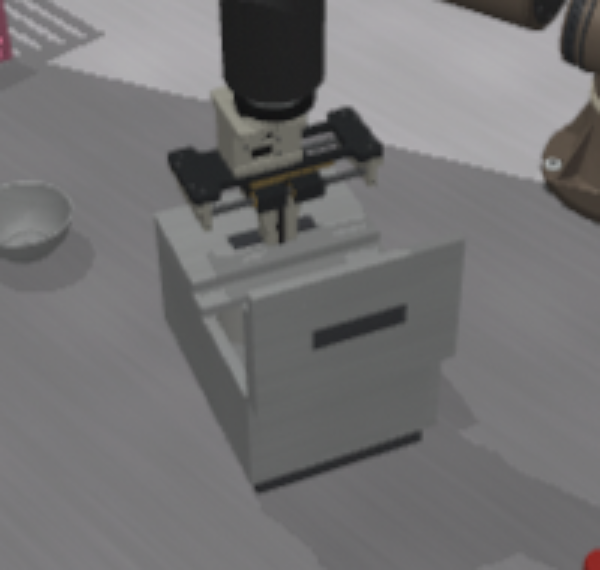

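Vertical force of 36 N: the rebated leaf has bottomed out (riser a bit higher than fitted, ~29 mm). Back off straight up.

```bash
python3 -m inch '[{"ax":0,"ay":0,"az":0,"dx":0,"dy":0,"dz":-5,"fingers":0},{"ax":0,"ay":0,"az":0,"dx":0,"dy":0,"dz":-20,"fingers":0},{"ax":0,"ay":0,"az":0,"dx":0,"dy":0,"dz":-70,"fingers":0},{"ax":0,"ay":0,"az":0,"dx":0,"dy":0,"dz":-120,"fingers":0},{"ax":0,"ay":0,"az":0,"dx":0,"dy":0,"dz":-180,"fingers":0},{"ax":0,"ay":0,"az":0,"dx":0,"dy":0,"dz":-200,"fingers":0}]'; python3 st.py 0 170 400
python3 - <<'E'
from plant import *
import cv2
im=snapshot("side")["image"][130:268,235:390,::-1]; cv2.imwrite("pics/s4.png",cv2.resize(im,None,fx=5,fy=5,interpolation=cv2.INTER_CUBIC)[:600])
E
python3 - <<'E'
# refit with seated plane: h fixed .029
import re
s=open('run.py').read()
s=s.replace('return np.concatenate([','return np.concatenate([[(p[3]-.028)*2000]]+[').replace('[.6,0,-.38,.04','[.6,0,-.38,.03').replace('res(p).reshape','res(p)[1:].reshape').replace('"p.npy"','"p2.npy"').replace('ov_','ovb_')
exec(s)
E
```

```text
clock: 6.95
tool_pos: [0.5487, -0.0747, 0.3791]
orientation: [-179.6, 0.2, -111.2]
force: [-0.3, 0.7, -0.9]
opening: 0.0006
t 6.95 chest mm [ 2.00e-01 -4.13e+01  3.56e+02] world [ 0.549 -0.075  0.379] rpy [-179.6    0.2 -111.2] F [-0.3  0.7 -0.9] open 0.000630491765572773
go dx,dy,dz [-211.3   -0.4  -44. ] az 0.16719805905084684
[ 0.56423951 -0.03535616 -0.37495744  0.02772554] [-21.48347874  88.66270182  56.5633107 ]
[[ 0.5 -0.3]
 [-0.9 -1. ]
 [-1.3 -0. ]
 [-0.3 -0.9]
 [-1.6  0. ]
 [-0.   0.2]
 [ 0.3 -0.3]
 [-0.4  0.6]
 [-0.5 -1. ]
 [-1.8 -0.2]
 [-1.1 -3.7]
 [ 1.  -1. ]]
bottle [ 0.63879468  0.39354642 -0.01222933] bowl [ 0.63572282 -0.42972765 -0.01724546]
```

View pics/s4.png

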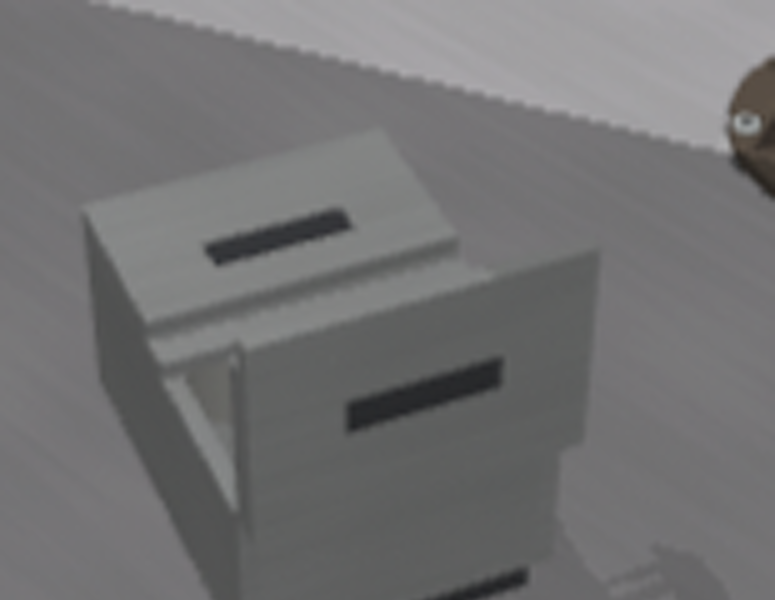

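Run:
```python
from fit import *
im=cv2.imread("pics/s4.png");z=5
p=np.load("p2.npy")
for th,col in((0,(0,0,255)),(np.radians(5),(0,255,0))):
    prof=[(0,0),(.14,0),(.14,.011),(.116,.011),(.116,.024),(0,.024)]
    for i in range(6):
        a,b=prof[i],prof[(i+1)%6]
        for A,B in [(leaf(-1,th,x,*a),leaf(-1,th,x,*b)) for x in(-.1,.1)]+[(leaf(-1,th,-.1,*a),leaf(-1,th,.1,*a))]:
            q=((proj(W(p,[A,B]),"side")-[235,130]+.5)*z).astype(int);cv2.line(im,q[0].tolist(),q[1].tolist(),col,1)
cv2.imwrite("pics/s4o.png",im)
```

```text
(no output)
```

View pics/s4o.png

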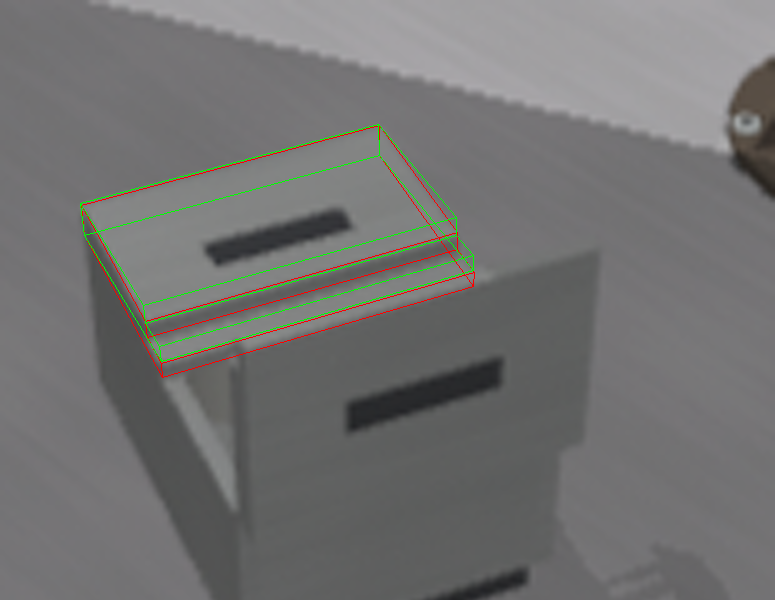

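```bash
cp p2.npy p.npy; python3 -m inch '[{"ax":0,"ay":0,"az":0,"dx":-60,"dy":0,"dz":0,"fingers":0},{"ax":0,"ay":0,"az":0,"dx":-120,"dy":0,"dz":0,"fingers":0},{"ax":0,"ay":0,"az":0,"dx":-180,"dy":0,"dz":0,"fingers":0},{"ax":0,"ay":0,"az":0,"dx":-235,"dy":0,"dz":0,"fingers":0},{"ax":0,"ay":0,"az":0,"dx":-240,"dy":0,"dz":40,"fingers":0},{"ax":0,"ay":0,"az":0,"dx":-240,"dy":0,"dz":90,"fingers":0},{"ax":0,"ay":0,"az":0,"dx":-240,"dy":0,"dz":135,"fingers":0},{"ax":0,"ay":0,"az":0,"dx":-240,"dy":0,"dz":141,"fingers":0}]'; python3 st.py 0 162 210
python3 - <<'E'
from plant import *
import cv2
im=snapshot("side")["image"][100:290,220:420,::-1]; cv2.imwrite("pics/s5.png",cv2.resize(im,None,fx=3,fy=3))
E
```

```text
clock: 8.0
tool_pos: [0.633, 0.1486, 0.2298]
orientation: [179.8, -0.2, -111.3]
force: [0.0, -0.4, 0.8]
opening: 0.0005
t 8.0 chest mm [ -3.4 196.4 202. ] world [0.633 0.149 0.23 ] rpy [ 179.8   -0.2 -111.3] F [ 0.  -0.4  0.8] open 0.000468219326202382
go dx,dy,dz [34.4 -3.2 -8. ] az 0.2171846552282517
```

View pics/s5.png

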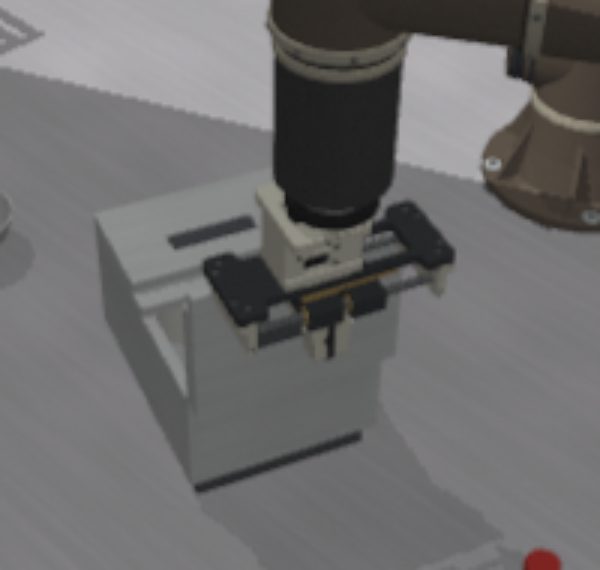

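```bash
python3 -m inch '[{"ax":0,"ay":0,"az":0,"dx":8,"dy":-3,"dz":-18,"fingers":0},{"ax":0,"ay":0,"az":0,"dx":28,"dy":-3,"dz":-19,"fingers":0},{"ax":0,"ay":0,"az":0,"dx":38,"dy":-3,"dz":-19,"fingers":0},{"ax":0,"ay":0,"az":0,"dx":47,"dy":-3,"dz":-20,"fingers":0},{"ax":0,"ay":0,"az":0,"dx":57,"dy":-3,"dz":-20,"fingers":0},{"ax":0,"ay":0,"az":0,"dx":67,"dy":-3,"dz":-20,"fingers":0},{"ax":0,"ay":0,"az":0,"dx":76,"dy":-3,"dz":-18,"fingers":0},{"ax":0,"ay":0,"az":0,"dx":85,"dy":-3,"dz":-17,"fingers":0}]'; python3 st.py 0 65 191
```

```text
clock: 9.05
tool_pos: [0.6071, 0.0684, 0.2504]
orientation: [-179.9, 0.1, -111.3]
force: [4.0, 3.3, 0.5]
opening: 0.0003
t 9.05 chest mm [  1.9 112.2 222.7] world [0.607 0.068 0.25 ] rpy [-1.799e+02  1.000e-01 -1.113e+02] F [4.  3.3 0.5] open 0.0003191508346562604
go dx,dy,dz [47.2  2.1 31.7] az 0.22751009283898327
```

```bash
python3 -m inch '[{"ax":0,"ay":0,"az":0,"dx":9,"dy":2,"dz":6,"fingers":0},{"ax":0,"ay":0,"az":0,"dx":17,"dy":2,"dz":11,"fingers":0},{"ax":0,"ay":0,"az":0,"dx":25,"dy":2,"dz":15,"fingers":0},{"ax":0,"ay":0,"az":0,"dx":32,"dy":2,"dz":20,"fingers":0},{"ax":0,"ay":0,"az":0,"dx":39,"dy":2,"dz":26,"fingers":0},{"ax":0,"ay":0,"az":0,"dx":46,"dy":2,"dz":32,"fingers":0},{"ax":0,"ay":0,"az":0,"dx":51,"dy":2,"dz":39,"fingers":0},{"ax":0,"ay":0,"az":0,"dx":57,"dy":2,"dz":46,"fingers":0}]'; python3 st.py 0 40 144
```

```text
clock: 10.05
tool_pos: [0.5838, 0.0162, 0.2027]
orientation: [180.0, -0.0, -111.3]
force: [0.3, 1.3, 1.0]
opening: 0.0004
t 10.05 chest mm [ -0.7  55.1 174.9] world [0.584 0.016 0.203] rpy [ 180.    -0.  -111.3] F [0.3 1.3 1. ] open 0.0003651053489669133
go dx,dy,dz [15.1 -0.7 30.9] az 0.22229949413903682
```

Slowly through the last 20°, stopping a little short of the overpress.

```bash
python3 -m inch '[{"ax":0,"ay":0,"az":0,"dx":4,"dy":0,"dz":7,"fingers":0},{"ax":0,"ay":0,"az":0,"dx":8,"dy":0,"dz":14,"fingers":0},{"ax":0,"ay":0,"az":0,"dx":11,"dy":0,"dz":19,"fingers":0},{"ax":0,"ay":0,"az":0,"dx":13,"dy":0,"dz":23,"fingers":0},{"ax":0,"ay":0,"az":0,"dx":14,"dy":0,"dz":26,"fingers":0},{"ax":0,"ay":0,"az":0,"dx":14,"dy":0,"dz":27,"fingers":0}]'; python3 st.py 0 40 144
```

```text
clock: 10.8
tool_pos: [0.5789, 0.0031, 0.1764]
orientation: [180.0, -0.0, -111.3]
force: [-0.9, -0.0, 1.9]
opening: 0.0007
t 10.8 chest mm [ -0.5  41.1 148.7] world [0.579 0.003 0.176] rpy [ 180.    -0.  -111.3] F [-0.9 -0.   1.9] open 0.0007434046538281984
go dx,dy,dz [ 1.2 -0.5  4.7] az 0.2310340719242987
```

```bash
python3 -m inch '[{"ax":0,"ay":0,"az":0,"dx":0,"dy":0,"dz":1,"fingers":0},{"ax":0,"ay":0,"az":0,"dx":0,"dy":0,"dz":2,"fingers":0},{"ax":0,"ay":0,"az":0,"dx":0,"dy":0,"dz":2,"fingers":0}]'; python3 -m inch '[{"ax":0,"ay":0,"az":0,"dx":0,"dy":0,"dz":1,"fingers":0},{"ax":0,"ay":0,"az":0,"dx":0,"dy":0,"dz":1,"fingers":0}]'
```

```text
clock: 11.18
tool_pos: [0.579, 0.0033, 0.1745]
orientation: [180.0, -0.0, -111.3]
force: [0.9, 0.1, -0.1]
opening: 0.0004
clock: 11.42
tool_pos: [0.5791, 0.0033, 0.1738]
orientation: [-180.0, -0.0, -111.2]
force: [-0.9, -0.9, 3.2]
opening: 0.0005
```

```bash
python3 -m inch '[{"ax":0,"ay":0,"az":0,"dx":0,"dy":0,"dz":1,"fingers":0},{"ax":0,"ay":0,"az":0,"dx":0,"dy":0,"dz":1,"fingers":0}]';python3 -m inch '[{"ax":0,"ay":0,"az":0,"dx":0,"dy":0,"dz":1,"fingers":0},{"ax":0,"ay":0,"az":0,"dx":0,"dy":0,"dz":1,"fingers":0}]'
```

```text
clock: 11.68
tool_pos: [0.5791, 0.0033, 0.1737]
orientation: [-180.0, 0.0, -111.2]
force: [-4.1, -0.1, 9.5]
opening: 0.0004
clock: 11.92
tool_pos: [0.5792, 0.0033, 0.1736]
orientation: [-179.9, 0.0, -111.2]
force: [-7.4, -0.6, 15.6]
opening: 0.0002
```

Hard stop at z = 0.1736, which is where the rebated leaf stopped. Retracting to check.

```bash
python3 -m inch '[{"ax":0,"ay":0,"az":0,"dx":0,"dy":0,"dz":-4,"fingers":0},{"ax":0,"ay":0,"az":0,"dx":0,"dy":0,"dz":-20,"fingers":0},{"ax":0,"ay":0,"az":0,"dx":0,"dy":0,"dz":-70,"fingers":0},{"ax":0,"ay":0,"az":0,"dx":0,"dy":0,"dz":-130,"fingers":0},{"ax":0,"ay":0,"az":0,"dx":0,"dy":0,"dz":-190,"fingers":0},{"ax":0,"ay":0,"az":0,"dx":0,"dy":0,"dz":-220,"fingers":0},{"ax":0,"ay":0,"az":0,"dx":0,"dy":0,"dz":-220,"fingers":0}]'
python3 - <<'E'
from plant import *
from fit import *
p=np.load("p2.npy");z=5
im0=snapshot("side")["image"][:,:,::-1].copy()
for n in ("side","top"):
    im1=im0 if n=="side" else snapshot(n)["image"][:,:,::-1].copy()
    cv2.imwrite(f"pics/{n}9.png",im1)
    for t in("sauce_bottle","bowl"): print(n,t,[(d["score"],d["bbox"]) for d in search_frame(t,n)][:1],[d["position"] for d in landmark_of(t,n)][:1])
im=cv2.resize(im0[130:250,235:390],None,fx=5,fy=5,interpolation=cv2.INTER_CUBIC);cv2.imwrite("pics/s9.png",im)
for sd in(1,-1):
    prof=[(0,0),(.118,0),(.118,.013),(.142,.013),(.142,.024),(0,.024)] if sd>0 else [(0,0),(.116,.024),(0,.024)]
    for i in range(len(prof)):
        a,b=prof[i],prof[(i+1)%len(prof)]
        for A,B in [(leaf(sd,0,x,*a),leaf(sd,0,x,*b)) for x in(-.1,.1)]+[(leaf(sd,0,-.1,*a),leaf(sd,0,.1,*a))]:
            q=((proj(W(p,[A,B]),"side")-[235,130]+.5)*z).astype(int);cv2.line(im,q[0].tolist(),q[1].tolist(),(0,0,255),1)
cv2.imwrite("pics/s9o.png",im)
E
```

```text
clock: 12.8
tool_pos: [0.58, 0.0035, 0.3953]
orientation: [-179.7, 0.2, -111.3]
force: [-0.0, 0.6, -0.4]
opening: 0.0003
side sauce_bottle [(0.93, [395.3, 308.1, 29.6, 51.0])] [[390.3, 325.1]]
side bowl [(0.79, [205.9, 173.6, 36.9, 22.6])] []
top sauce_bottle [] []
top bowl [(0.83, [460.6, 186.6, 40.1, 38.2])] [[454.6, 187.4]]
```

View pics/s9.png

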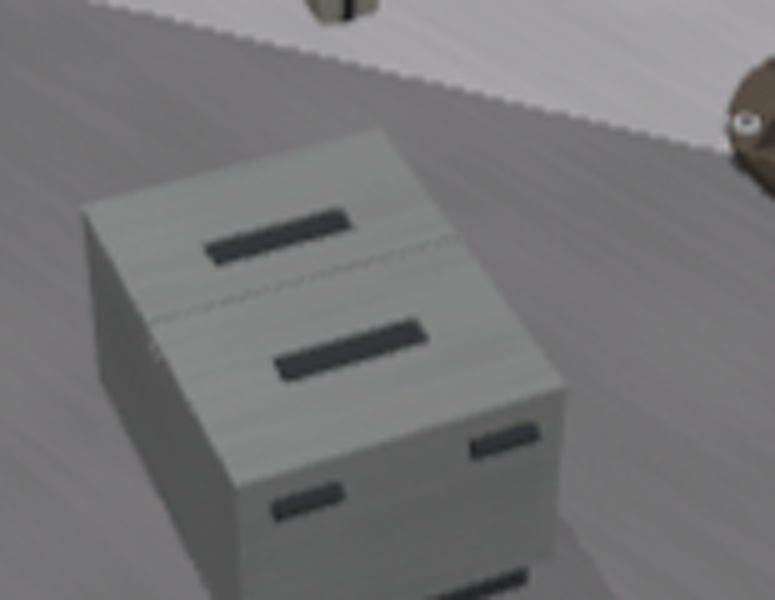

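View pics/s9o.png

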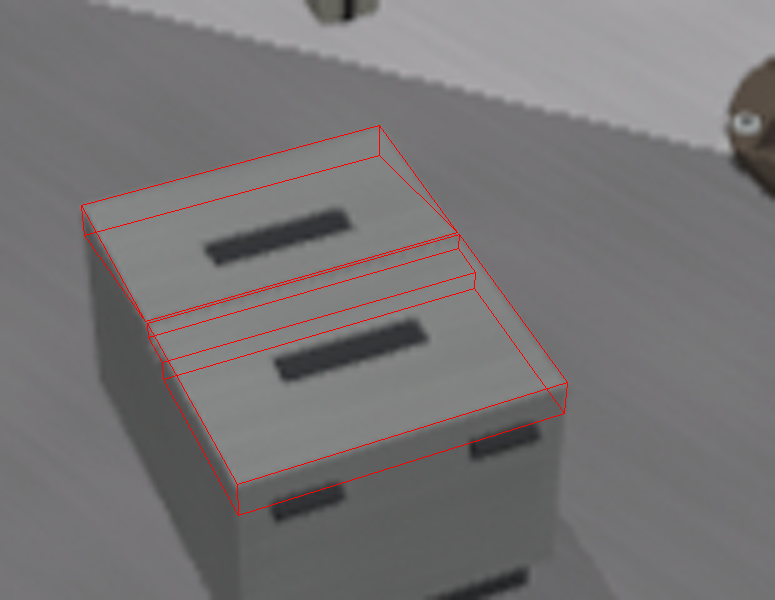

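View pics/top9.png

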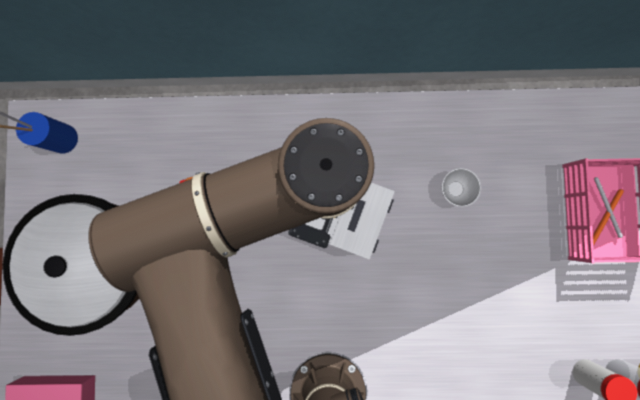

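Run:
```python
from plant import *
import cv2,numpy as np
a=cv2.imread("pics/side1.png").astype(int);b=cv2.imread("pics/side9.png").astype(int)
for n,(c,r,w,h) in dict(bottle=(395,310,40,60),bowl=(205,173,48,34)).items():
    d=np.abs(a-b)[r-h//2:r+h//2,c-w//2:c+w//2].max(2);print(n,d.mean(),d.max())
print(close_job())
```

```text
bottle 5.309583333333333 12
bowl 3.738357843137255 5
the job is handed in; nothing more can be done
None
```

The ice chest is shut and the job is handed in; it took about 13 s of the 42 s allowed. I pressed the stepped-edge leaf (the one on the bowl side) down first, then the leaf with the lip, using the closed fingertips.

- **Leaves:** Both stopped hard at the same height, with the fingertips at 0.1734 m and 0.1736 m. After I pulled the arm clear, the side picture shows the tops flush, with a thin seam and the lip over the step. It matches the outline I projected for both leaves fully down.
- **Force:** The wrist reading peaked at about 38 N, most of it straight down, when the first leaf reached its stop. That was firmer than I intended because the riser is about 5 mm higher than I first measured, but only the fingertips were pressing. The second leaf was seated at about 17 N.
- **Bottle and bowl:** The side picture is almost unchanged around both from start to finish, so neither moved.
- **Gaps in the checks:** In the last top picture the arm hid the bottle, so only the side camera confirms it. The network that finds an object's origin also missed the bowl in the last side picture, but the bounding-box network found it in place.

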